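# Feed a bearing down the chute into the escapement

## Robot

A 6-joint arm with a two-finger parallel gripper is mounted at the origin on a cart in front of the work surface, level with it; the furniture and walls round the work are solid. World frame = base frame: x ahead of the robot, y to its left, z up, the work surface at z = 0. Lengths are in mm, angles in rad, forces in N, time in s.
With the tool pointing down it reaches from about 275 to 1000 mm from the base axis. Payload 8.4 kg.
Tool frame: the origin (TCP) lies at the very end of the fingers, on their centre line; the grasp point (between the pads) lies 19 mm behind it; z points along the fingers, y is the direction in which the jaws open and shut (so a half turn about z gives the same grasp; the last joint's range is limited). The gripper opens to 85 mm and grips with 20 to 120 N. Pads are 22 mm wide; open, the fingers measure 114 mm over their backs; the gripper's body (76 mm by 85 mm) begins 54 mm behind the grasp point. The pads swing forward as they close: fully open they stand 13 mm farther back than shut.
Start: joints at [1.159, 0.353, 1.633, -0, 1.155, -0.002], TCP at [249.015, 573.253, 231.281] pointing down, gripper open.
Joint ranges: [-2.63, 2.63], [-0.92, 2.1], [0.06, 2.66], [-1.3, 4.44], [0, 2.69], [-3.02, 3.02]. Speed limits (rad/s): [2.22, 2.22, 2.79, 3.14, 3.14, 3.14].

## Interface

Orientations are given as [roll, pitch, yaw] about the fixed x, y, z axes, in that order (R = Rz(yaw) Ry(pitch) Rx(roll)).
In Python, from rig import sense, grab_frame, get_calibration, sign_off, boxes_of, trace gives the robot as it stands.
- The arm moves only by the tool servo_tool, never from a script. Its argument "rows" is a list of rows, each a list of 3 entries, a list of its own where there are three numbers: the finger opening in mm, from 0 to 85.4, then the shift along the tool's x, y, z in mm, then the turn, a rotation vector about the tool's x, y, z in degrees. A call has 1 to 8 rows; each row shifts and turns the commanded pose from where the row before left it, along the tool's axes as they then stand; what a row does not reach is not made up. A row lasts 1/8 s, in which the tool goes at most 62.5 mm and 10.7 degrees, less where a joint would pass 70% of its speed; a pose out of reach is approached as far as the arm can. A call is refused whole if a number of a shift passes 62.5 or a number of a turn 10.7, either way. A call with a gripper value outside its range is refused whole. The fingers move at their own pace and stop on an object; "force" is the grip in N (left out, the last holds). Time passes only in rows, so rows that do not move let the fingers close. It gives the time, the measured TCP pose, the force and the opening at its end, in the units of the state.
- sense(): the state, without advancing time (a new reading comes with each control period).
- grab_frame(name): name is "scene" or "top"; returns the picture (384x512x3 uint8, blue, green, red); there is no depth.
- get_calibration(name): a dict with "intrinsics" (3x3 intrinsics, pixels), "k1" (the pictures are not rectified: a ray, as slopes to the right and down, at radius r is drawn at 1 + k1 r^2 times it, then the intrinsics apply), "world_to_cam" (4x4, takes a point from world to camera coordinates). Camera axes: x right, y down, z forward; pixel columns grow to the right and rows downward; lengths in mm; the calibration is good to about 2 mm. A picture is of the moment at which its call begins. get_calibration takes no time and is no camera call.
- sign_off(): hands the job in, once; it reports no verdict.
Trained networks look in the newest picture that a camera, given by its name, has taken for a name from the list of things; names that differ only in an ending like _2 or _b are one class to them, and where a whole thing is asked for, a point or a joint stands for the part that bears it (a point fixed in the world has none). Each returns a list of dicts, best first, with "conf" (0 to 1); they miss things now and then, are a little off and sometimes report something else, mostly with a low value. They report only what shows in the picture. A call takes as long as a camera call. They do not tell look-alikes from the thing itself.
- boxes_of(camera, thing): "centre" ([x, y, z] in mm, in the coordinates of the camera as it stood for that picture, good to about 4 mm: the middle of the surface that is visible of it).
- trace(camera, thing): "mask" (384x512 bool, what is visible of it).
The state is a dict: "clock": time; "qpos": joint angles; "qvel": joint speeds; "joint_efforts": joint torques, N m; "eef_pos": TCP position; "tcp_rot": TCP orientation; "contact_force": force on the tool from outside, world axes, zero at the start; "wrist_torque": the same for the moment, N m; "opening": opening from 0.0 (shut) to 1.0 (fully open).
Only numpy, scipy, OpenCV 4.12 (cv2) and the standard library are available. Lean on these libraries where they do the work, as an engineer would, in place of code of your own. Each camera call takes 0.05 s, during which the arm holds its last target. There are 200 camera calls.

## Task

Lay the smaller of the two ball bearings flat in the upper end of the sloped chute, then push it down the channel and through between the two sprung rollers of the escapement, until it rests against the sprung stop plate with the plate pressed in a few millimetres, and the rollers hold it there. Push gently: do not drive the stop plate far back towards the end of its travel, press nothing in the chute hard, and leave the larger bearing where it lies.

Things in the scene. Friction and masses are not known exactly. Their poses are not given: they have to be found in the camera images.
- small_bearing_center (a point): centre (half-way up) of the smaller ball bearing: a flat steel ring, outside diameter 47 mm, 14 mm thick, about 0.1 kg, loose, lying flat on the bench; z is its axis. This is the one to feed.
- large_bearing_center (a point): centre (half-way up) of the larger ball bearing, outside diameter 62 mm, 16 mm thick, lying loose on the bench; not to be used. The two bearings may lie in either place.
- channel: the chute's sloped steel channel, fixed on a stand. Origin on its floor, on the centre line, about 75 mm above the bench. x points down the slope (15 degrees below level), z square out of the floor. Floor from x = -150 mm (upper, open end) to +135 mm. Side walls 7 mm high leave a 52 mm wide channel, flared to about 63 mm at the upper end (x below -110 mm).
- stop_plate (a joint): travel in m of the sprung stop plate down the channel: 0 = free, untouched (until the bearing's centre is 7 mm past the roller line; its face is 30.5 mm past it). Spring 1 N at first touch plus 0.8 N per mm. Let go when pressed in by 3 to 10 mm, the bearing stays held by the rollers with the plate in by 3 to 8 mm. Beyond 13 mm (about 11 N) the escapement is overrun; mechanical end 16 mm.
- load_point (a point): where the centre of the bearing belongs when it has been laid in the channel: on the centre line, 80 mm uphill of the channel's origin, 7 mm above its floor; axes as the channel's. Laid there, the bearing stays by friction or slides no farther than the rollers. Nothing but the low walls stands beside the channel from its upper end to x = -18 mm in the channel's frame.
- chute: stand of the chute (270 x 100 mm base plate, origin under its centre, z up), fixed. An escapement carriage straddles the channel, clamped by hand with its roller line anywhere from x = +10 to +50 mm in the channel's frame: this setting is not measured, feel or see it. A cross strap 19 to 24 mm above the floor, 11 to 23 mm beyond the roller line: the bearing can only slide in beneath.
- roller_arm_left (a joint): outward travel in m of the escapement's +y roller (0 = at rest, end 8 mm; the -y one is its mirror). The 12 mm rollers stand 8 to 15 mm above the floor, 36 mm clear between them. From 17 mm before the roller line they resist the bearing with 6 to 8 N (briefly up to 11); at the line (both out 5.5 mm) this falls to nothing; beyond it they hold the bearing in.
Not all that is in view belongs to the job. Leave any red or yellow look-alike of the part that bears small_bearing_center alone.

How it is judged:
By the outcome, as a careful person would: the job done as asked, in the order asked, and still so for the second after the job is handed in, with the robot touching nothing.
It also fails if it takes over 64 s, if anything falls off the work surface, if the arm or the gripper's body presses on something with over 40 N, if the wrist force passes 120 N, or if a joint passes its speed limit or range.

## Working session

There is one attempt and no reset: what is moved stays moved. The work goes in short steps, Python scripts to look and compute and a tool call to move; the robot and the scene stay as the last step left them, time stands still between calls to the robot, and variables do not carry over. Pictures are saved under pics/ and viewed, about 8 in all and at most 12, crops included, and the job is handed in when it is done.

Besides the shell and the picture viewer there is one more tool, called after "Call:" as a command line: name --argument value ..., lists and objects as JSON in quotes. servo_tool: Moves the arm, as the interface text tells. Its arguments: {"type":"object","properties":{"rows":{"type":"array","items":{"type":"array"}},"force":{"type":"number"}},"required":["rows"]}

```bash
mkdir -p pics; cat > h.py <<'E'
import numpy as np, cv2
from rig import *
def cal(n):
    c=get_calibration(n); return np.array(c["intrinsics"]),c["k1"],np.array(c["world_to_cam"])
def c2w(n,p):
    K,k,T=cal(n); return (np.linalg.inv(T)@np.r_[p,1])[:3]
def proj(n,P):
    K,k,T=cal(n); p=(np.c_[np.atleast_2d(P),np.ones(len(np.atleast_2d(P)))]@T.T)[:,:3]
    s=p[:,:2]/p[:,2:]; s=s*(1+k*(s**2).sum(1,keepdims=True)); return s*[K[0,0],K[1,1]]+K[:2,2]
def ray(n,uv):
    K,k,T=cal(n); d=(np.atleast_2d(uv)-K[:2,2])/[K[0,0],K[1,1]]; s=d.copy()
    for _ in range(20): s=d/(1+k*(s**2).sum(1,keepdims=True))
    R=T[:3,:3]; return -R.T@T[:3,3], np.c_[s,np.ones(len(s))]@R
def onz(n,uv,z):
    o,d=ray(n,uv); return o+d*((z-o[2])/d[:,2:])
E
python3 - <<'E'
from h import *
print(sense())
a=[]
for n in("scene","top"):
    im=grab_frame(n); cv2.imwrite(f"pics/{n}0.png",im)
    for t in("small_bearing_center","large_bearing_center","channel","stop_plate","chute","roller_arm_left"):
        for b in boxes_of(n,t)[:3]: print(n,t,round(b["conf"],2),c2w(n,b["centre"]).round(1),proj(n,c2w(n,b["centre"])).round(0))
    print(n,c2w(n,[0,0,0]))
E
```

```text
{'clock': 0.0, 'qpos': array([ 1.15858383e+00,  3.53646666e-01,  1.63415956e+00,  6.23220787e-06,
        1.15518843e+00, -2.42653315e-03]), 'qvel': array([ 1.42947533e-03, -4.84103819e-04,  9.46073427e-04, -1.58127756e-03,
        9.21402058e-05, -4.23422003e-05]), 'joint_efforts': array([ 2.06465156e-03, -6.05237174e+01, -3.42087293e+01,  1.93959067e-05,
        8.94489902e-03, -1.68030187e-06]), 'eef_pos': array([248.82632892, 572.80152597, 230.55172725]), 'tcp_rot': array([-3.14019067e+00, -9.10010678e-06,  2.73180416e+00]), 'contact_force': array([ 0.1086222 ,  0.4247887 , -0.15075088]), 'wrist_torque': array([-0.01251703, -0.0677103 ,  0.04314555]), 'opening': 0.9979727525044728}
scene small_bearing_center 0.62 [541.6 -43.7  11.3] [[235. 240.]]
scene small_bearing_center 0.62 [ 810.5 -128.8    8.3] [[330. 214.]]
scene small_bearing_center 0.6 [675.  130.2  12.2] [[234. 183.]]
scene large_bearing_center 0.7 [ 417.4 -201.1    9.8] [[234. 306.]]
scene channel 0.58 [491.7 193.4  83.4] [[167. 179.]]
scene stop_plate 0.54 [450.7 245.4  73.5] [[145. 178.]]
scene chute 0.68 [489.1 184.5  40.5] [[169. 193.]]
scene [  17.7327676  -714.96585485  977.49318573]
top small_bearing_center 0.71 [ 808.9 -261.2   13.5] [[347. 132.]]
top small_bearing_center 0.6 [544.4 -33.3  16. ] [[274. 216.]]
top small_bearing_center 0.57 [436.4 -44.5  14.4] [[277. 252.]]
top large_bearing_center 0.58 [ 424. -194.   16.] [[327. 256.]]
top large_bearing_center 0.47 [496.2 200.3  81.6] [[194. 230.]]
top channel 0.73 [497.6 200.9  84.1] [[193. 230.]]
top stop_plate 0.59 [460.5 238.5  72.5] [[181. 243.]]
top chute 0.82 [493.6 190.7  76.2] [[197. 231.]]
top [ 490.17909122   13.89541695 1271.99725001]
```

```bash
python3 - <<'E'
import cv2,numpy as np
a=cv2.imread("pics/top0.png");b=cv2.imread("pics/scene0.png")
x=cv2.resize(a[170:290,110:360],(800,384),interpolation=cv2.INTER_CUBIC)
cv2.imwrite("pics/topc.png",x)
cv2.imwrite("pics/both.png",cv2.resize(b,(800,600),interpolation=cv2.INTER_CUBIC))
E
```

```text
(no output)
```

View pics/topc.png

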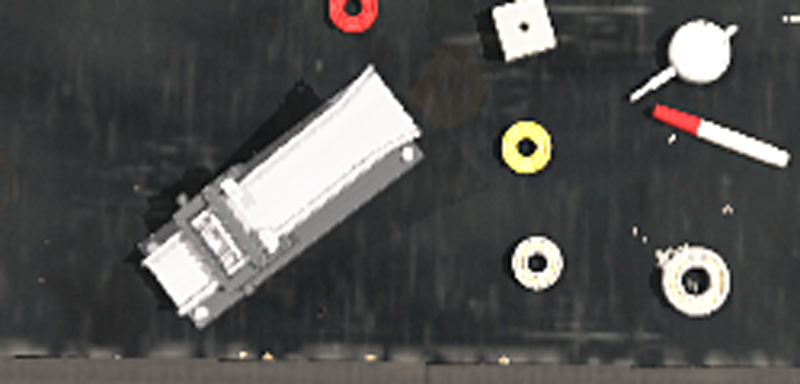

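View pics/both.png

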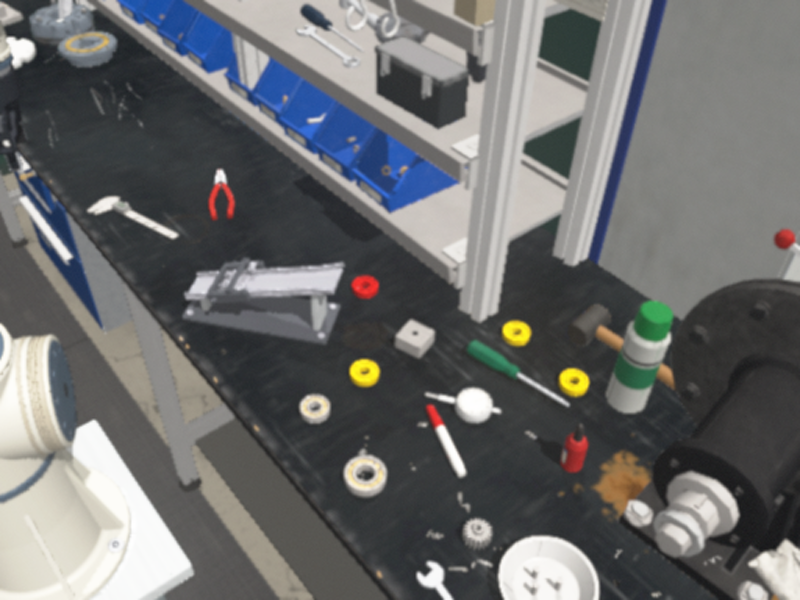

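The top view shows the small bearing at about (278,252) and the large one at about (327,258). The chute's upper end is near (233,201) and its lower end near (165,259). Next I'll fit the channel pose and refine the bearing.

```bash
cat > fit.py <<'E'
from h import *
from scipy.optimize import minimize
M={}
for n in("scene","top"):
    im=grab_frame(n)
    for t in("channel","small_bearing_center"):
        for r in trace(n,t)[:4]:
            m=r["mask"]; c=np.argwhere(m).mean(0)[::-1]
            h=11 if t!="channel" else 80
            print(n,t,round(r["conf"],2),m.sum(),c.round(1),onz(n,c,h).round(1),im[m].mean(0).round(0))
            if t=="channel" and n not in M: M[n]=m
        
    cv2.imwrite(f"pics/m_{n}.png",np.where(M[n][...,None],im//2+[0,100,0],im))
np.savez("m.npz",**M)
def chan(p,half=28,zt=7):
    x,y,yaw,z=p; a=np.radians(15)
    ex=np.array([np.cos(a)*np.cos(yaw),np.cos(a)*np.sin(yaw),-np.sin(a)]); ey=np.array([-np.sin(yaw),np.cos(yaw),0]); ez=np.cross(ex,ey)
    return lambda q: np.array([x,y,z])+np.atleast_2d(q)@np.array([ex,ey,ez])
f=half=28
def polys(p):
    w=chan(p); o=[]
    for z in(0,7): o.append(w([[-150,33.5,z],[-110,28,z],[135,28,z],[135,-28,z],[-110,-28,z],[-150,-33.5,z]]))
    return o
def cost(p):
    c=0
    for n,m in M.items():
        S=4; a=np.zeros((384*S,512*S),np.uint8)
        for P in polys(p):
            cv2.fillPoly(a,[np.round((proj(n,P)+.5)*S).astype(np.int32)],255)
        a=cv2.resize(a,(512,384),interpolation=cv2.INTER_AREA)/255.
        mm=cv2.morphologyEx(m.astype(np.uint8),cv2.MORPH_CLOSE,np.ones((13,13)))
        c+=np.abs(a-mm).sum()
    return c
best=min((minimize(cost,[495,195,y0,78],method="Nelder-Mead",options=dict(initial_simplex=np.array([495,195,y0,78])+np.vstack([np.zeros(4),np.diag([12,12,.1,6])]),xatol=.1,fatol=.5)) for y0 in(2.2,2.4)),key=lambda r:r.fun)
print(best.x,best.fun); np.save("chan.npy",best.x)
out=[]
for n,(u0,v0,w,h) in dict(top=(140,185,110,90),scene=(105,155,125,70)).items():
    im=cv2.imread(f"pics/{n}0.png")[v0:v0+h,u0:u0+w]; s=7 if n=="top" else 6
    im=cv2.resize(im,None,fx=s,fy=s,interpolation=cv2.INTER_CUBIC)
    for P in polys(best.x): cv2.polylines(im,[np.round((proj(n,P)+.5-[u0,v0])*s).astype(np.int32)],True,(0,0,255),1)
    cv2.imwrite(f"pics/fit_{n}.png",im[:600,:800])
E
python3 fit.py
```

```text
scene channel 0.78 1963 [168.2 180.2] [[494.  191.1  80. ]] [171. 165. 166.]
scene channel 0.2 269 [201.4 261.4] [[402.7 -96.4  80. ]] [171. 191. 200.]
scene small_bearing_center 0.77 243 [233.5 238.5] [[542.1 -37.7  11. ]] [ 34. 214. 232.]
scene small_bearing_center 0.73 192 [329.7 213.1] [[ 808.4 -127.4   11. ]] [ 34. 213. 232.]
scene small_bearing_center 0.72 271 [201.5 261.6] [[432.1 -49.4  11. ]] [169. 188. 197.]
scene small_bearing_center 0.57 249 [366.6 244.2] [[ 802.6 -266.6   11. ]] [ 29. 209. 228.]
top channel 0.88 2335 [195.6 230.4] [[496.5 195.2  80. ]] [216. 217. 220.]
top small_bearing_center 0.61 149 [303.9 130.1] [[ 815.  -125.2   11. ]] [140. 248. 252.]
top small_bearing_center 0.59 164 [277.5 251.1] [[437.7 -45.3  11. ]] [215. 231. 235.]
top small_bearing_center 0.59 160 [220.  171.6] [[679.7 135.4  11. ]] [ 78.  82. 249.]
top small_bearing_center 0.57 168 [348.3 132.5] [[ 809.2 -264.7   11. ]] [135. 243. 248.]
[492.33851604 199.39761969   2.25845216  71.66363937] 998.4588235294118[ WARN:0@3.284] global loadsave.cpp:1063 imwrite_ Unsupported depth image for selected encoder is fallbacked to CV_8U.
```

View pics/fit_top.png

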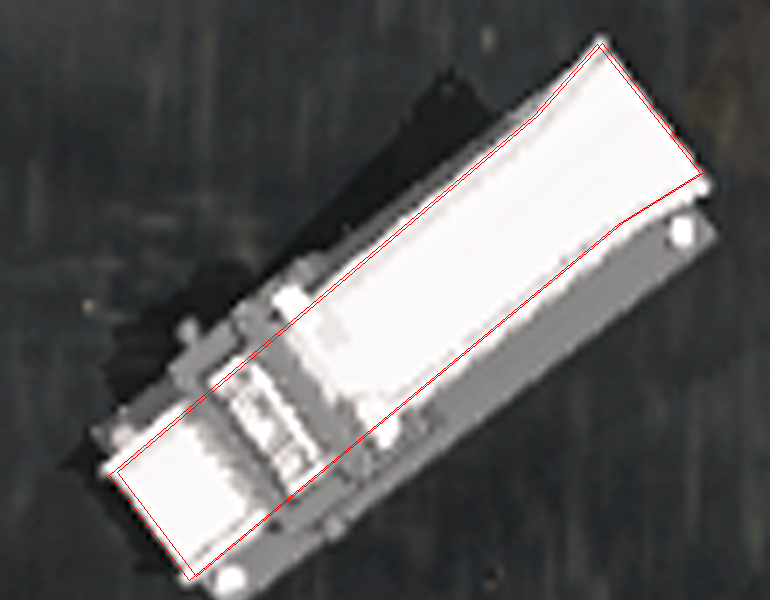

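View pics/fit_scene.png

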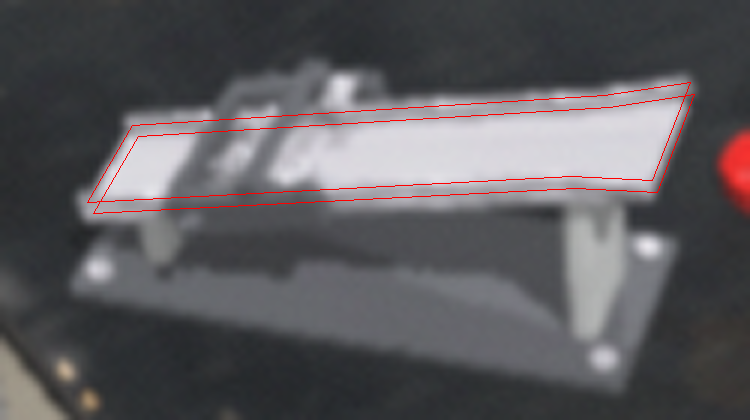

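```bash
cat > fit2.py <<'E'
from h import *
from scipy.optimize import least_squares
exec(open("fit.py").read().split("def chan")[1].join(["def chan",""]).split("f=half")[0])
# wall-top corners: (x=-150,-y),( -150,+y),(135,-y),(135,+y); y is left looking down the slope
Q=np.array([[-150,33.5,7],[-150,-33.5,7],[135,28,7],[135,-28,7],[-110,28,7],[-110,-28,7]])
obs=dict(top=(7,(140,185),[(708,186),(602,40),(190,582),(104,470),(618,237),(530,110)]),scene=(6,(105,155),[(655,192),(690,80),(83,196),(128,118),None,None]))
def res(p,pr=True):
    r=[]
    for n,(s,o,l) in obs.items():
        P=proj(n,chan(p)(Q))
        r+=[(P[i]-(np.array(q)/s+o-.5)) for i,q in enumerate(l) if q]
    return np.r_[np.concatenate(r),(p[3]-75)/3]
r=least_squares(res,[495,195,2.3,75],x_scale=[10,10,.1,10],loss="soft_l1"); print(r.x,res(r.x).round(1)); np.save("chan.npy",r.x)
s,o,_=obs["top"]
im=cv2.imread("pics/top0.png")[185:275,140:250]; im=cv2.resize(im,None,fx=7,fy=7,interpolation=cv2.INTER_CUBIC)
C=chan(r.x)
for q in([[-150,31.5,0],[-110,26,0],[135,26,0],[135,-26,0],[-110,-26,0],[-150,-31.5,0]],Q[[0,4,2,3,5,1]]):
    cv2.polylines(im,[np.round((proj("top",C(q))+.5-o)*7).astype(np.int32)],True,(0,0,255),1)
for x in(0,20,40,60): cv2.polylines(im,[np.round((proj("top",C([[x,-26,12],[x,26,12]]))+.5-o)*7).astype(np.int32)],True,(0,200,0),1)
cv2.imwrite("pics/fit2.png",im[:600])
E
python3 fit2.py
```

```text
[491.42812793 198.72288836   2.24625661  74.68791163] [-0.7 -1.  -0.   1.2 -0.6 -0.3  0.5  0.6  0.3 -1.2  0.9  1.4 -1.  -2.1
 -0.2  0.2  0.5  0.   0.7  0.2 -0.1]
```

View pics/fit2.png

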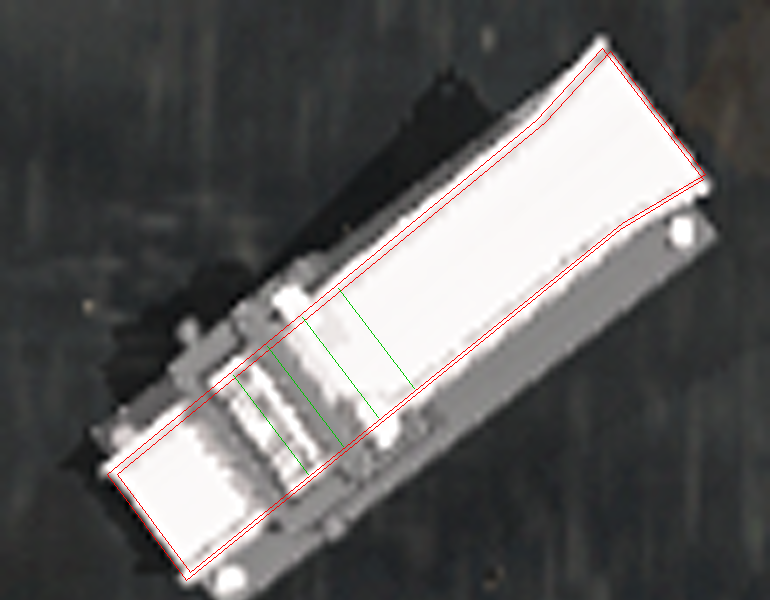

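The channel origin is near (491,199,75) with its heading at 128.7°. The rollers appear near x=20 in the channel frame, at image points (290,300) and (380,430). Now I'll plan the moves.

```bash
cat > plan.py <<'E'
from h import *
from scipy.spatial.transform import Rotation as Ro
x0,y0,PSI,z0=np.load("chan.npy"); a=np.radians(15)
EX=np.array([np.cos(a)*np.cos(PSI),np.cos(a)*np.sin(PSI),-np.sin(a)]);EY=np.array([-np.sin(PSI),np.cos(PSI),0]);EZ=np.cross(EX,EY);O=np.array([x0,y0,z0])
RC=np.array([np.cross(-EX,-EZ),-EX,-EZ]).T   # tool in channel: y uphill, z into floor
RD=Ro.from_euler("xyz",[np.pi,0,PSI-np.pi/2]).as_matrix()
def ch(q): return O+np.array(q)@np.array([EX,EY,EZ])
def inch(p): return np.array([EX,EY,EZ])@(np.array(p)-O)
def now():
    s=sense(); return s,np.array(s["eef_pos"]),Ro.from_euler("xyz",s["tcp_rot"]).as_matrix()
def plan(P,R,n):
    s,p,Rn=now(); P=np.array(P); rv=Ro.from_matrix(Rn.T@R).as_rotvec()
    for i in range(n):
        Ri=Rn@Ro.from_rotvec(rv*i/n).as_matrix()
        print(((Ri.T@(P-p))/n).round(1).tolist(),np.degrees(rv/n).round(2).tolist())
    print("in channel now",inch(p).round(1),"F",np.round(s["contact_force"],1),"op",round(s["opening"]*85.4,1),"t",s["clock"])
E
python3 - <<'E'
from plan import *
print(ch([-125,0,0]),RC,RD)
plan([435,-47,100],RD,14)
E
```

```text
[566.92206445 104.49450083 107.04029227] [[ 7.80419241e-01  6.03951492e-01  1.61828315e-01]
 [ 6.25256594e-01 -7.53827100e-01 -2.01987363e-01]
 [-1.38777878e-17  2.58819045e-01 -9.65925826e-01]] [[ 7.80419241e-01  6.25256594e-01  7.65718486e-17]
 [ 6.25256594e-01 -7.80419241e-01 -9.55737925e-17]
 [-6.16297582e-33  1.22464680e-16 -1.00000000e+00]]
[-29.8, -35.3, 9.4] [0.0, -0.0, 8.42]
[-34.7, -30.6, 9.4] [0.0, -0.0, 8.42]
[-38.8, -25.2, 9.4] [0.0, -0.0, 8.42]
[-42.1, -19.2, 9.4] [0.0, -0.0, 8.42]
[-44.4, -12.9, 9.4] [0.0, -0.0, 8.42]
[-45.8, -6.2, 9.4] [0.0, -0.0, 8.42]
[-46.2, 0.5, 9.4] [0.0, -0.0, 8.42]
[-45.7, 7.3, 9.4] [0.0, -0.0, 8.42]
[-44.1, 13.9, 9.4] [0.0, -0.0, 8.42]
[-41.6, 20.2, 9.4] [0.0, -0.0, 8.42]
[-38.2, 26.1, 9.4] [0.0, -0.0, 8.42]
[-34.0, 31.4, 9.4] [0.0, -0.0, 8.42]
[-29.0, 36.0, 9.4] [0.0, -0.0, 8.42]
[-23.4, 39.9, 9.4] [0.0, -0.0, 8.42]
in channel now [388.2 -45.  266.2] F [ 0.1 -0.6 -0.7] op 85.7 t 1.0
```

Call:
servo_tool --rows '[[85, [-30, -35, 0], [0, 0, 8.4]], [85, [-35, -31, 0], [0, 0, 8.4]], [85, [-39, -25, 0], [0, 0, 8.4]], [85, [-42, -19, 0], [0, 0, 8.4]], [85, [-44, -13, 0], [0, 0, 8.4]], [85, [-46, -6, 0], [0, 0, 8.4]], [85, [-46, 0, 0], [0, 0, 8.4]], [85, [-46, 7, 0], [0, 0, 8.4]]]'

```text
clock: 2.0
eef_pos: [355.8, 217.5, 231.5]
tcp_rot: [3.141, -0.0, 1.554]
contact_force: [-0.2, 0.2, 0.9]
opening: 0.992
```

Call:
servo_tool --rows '[[85, [-44, 14, 20], [0, 0, 8.4]], [85, [-42, 20, 20], [0, 0, 8.4]], [85, [-38, 26, 30], [0, 0, 8.4]], [85, [-34, 31, 30], [0, 0, 8.4]], [85, [-29, 36, 30], [0, 0, 8.4]], [85, [-23, 40, 0], [0, 0, 8.4]], [85, [0, 0, 0], [0, 0, 0]], [85, [0, 0, 0], [0, 0, 0]]]'

```text
clock: 3.0
eef_pos: [435.6, -46.3, 101.3]
tcp_rot: [-3.141, 0.0, 0.68]
contact_force: [-0.1, -0.5, 0.3]
opening: 0.993
```

```bash
python3 - <<'E'
from plan import *
for n in("scene","top"):
    im=grab_frame(n); cv2.imwrite(f"pics/{n}1.png",im)
    print(n,proj(n,[[435,-47,7]]))
    for r in trace(n,"small_bearing_center")[:6]:
        c=np.argwhere(r["mask"]).mean(0)[::-1]; print(c,onz(n,c,10).round(1),r["mask"].sum())
plan([435,-47,0],RD,4)
i=cv2.imread("pics/scene1.png")[200:320,150:310]; cv2.imwrite("pics/s1.png",cv2.resize(i,(800,600),interpolation=cv2.INTER_CUBIC))
E
```

```text
scene [[201.95268421 261.48975504]]
[365.96694215 244.38842975] [[ 801.6 -265.4   10. ]] 242
[330.13609467 212.92899408] [[ 810.7 -127.1   10. ]] 169
[233.58115183 183.62303665] [[673.9 131.7  10. ]] 191
[201.23776224 261.61888112] [[432.1 -48.3  10. ]] 286
[233.39917695 238.79423868] [[541.9 -37.7  10. ]] 243
top [[277.97855667 251.95342823]]
[219.93902439 171.68902439] [[679.5 135.6  10. ]] 164
[303.80519481 129.90909091] [[ 815.8 -124.9   10. ]] 154
[273.55675676 215.47027027] [[545.9 -32.3  10. ]] 185
[349.05426357 131.73643411] [[ 812.  -267.2   10. ]] 129
[-0.4, 0.2, 25.4] [0.0, -0.0, 0.08]
[-0.4, 0.2, 25.4] [0.0, -0.0, 0.08]
[-0.4, 0.2, 25.4] [0.0, -0.0, 0.08]
[-0.4, 0.2, 25.4] [0.0, -0.0, 0.08]
in channel now [-157.3  196.2  -14.4] F [-0.8  0.5  0.3] op 84.6 t 3.2
```

View pics/s1.png

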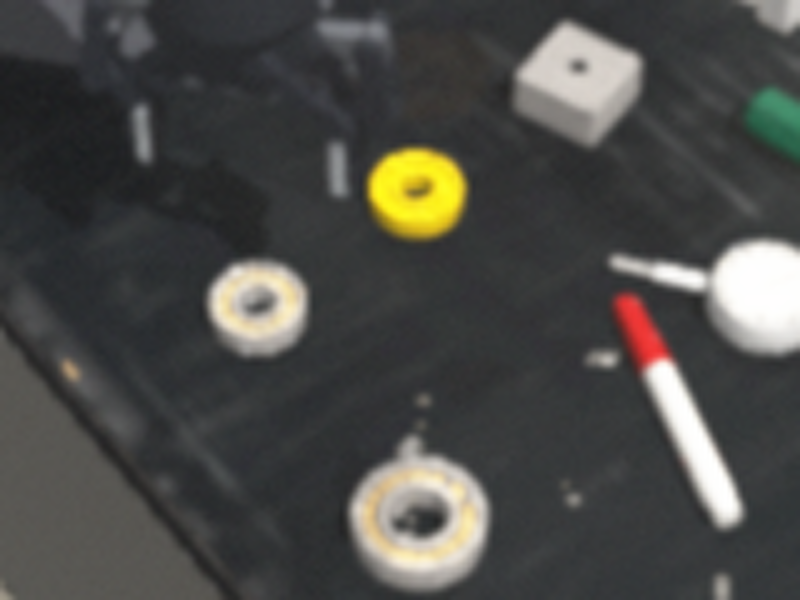

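The bearing is at crop (258,305), matching the estimate, and the gripper hovers above it. I'll descend and grip.

Call:
servo_tool --rows '[[85, [0, 0, 35], [0, 0, 0]], [85, [0, 0, 35], [0, 0, 0]], [85, [0, 0, 25], [0, 0, 0]], [70, [0, 0, 4], [0, 0, 0]], [60, [0, 0, 0], [0, 0, 0]], [40, [0, 0, 0], [0, 0, 0]], [40, [0, 0, 0], [0, 0, 0]], [40, [0, 0, 0], [0, 0, 0]]]' --force 40

```text
clock: 4.2
eef_pos: [436.5, -46.3, 3.6]
tcp_rot: [3.14, -0.001, 0.679]
contact_force: [-2.0, 1.8, 7.2]
opening: 0.518
```

```bash
python3 - <<'E'
from plan import *
s,p,R=now(); print(p,s["opening"]*85.4,s["contact_force"])
E
```

```text
[436.5280989  -46.32290218   3.60292002] 44.24782616702426 [-1.95896483  1.81657693  7.21141547]
```

Call:
servo_tool --rows '[[40, [0, 0, -1], [0, 0, 0]], [40, [0, 0, 0], [0, 0, 0]], [40, [0, 0, -20], [0, 0, 0]], [40, [0, 0, -40], [0, 0, 0]], [40, [0, 0, -40], [0, 0, 0]], [40, [0, 0, 0], [0, 0, 0]]]'

```text
clock: 4.95
eef_pos: [437.8, -46.7, 105.9]
tcp_rot: [3.137, -0.004, 0.679]
contact_force: [0.1, -0.7, -2.0]
opening: 0.519
```

```bash
python3 - <<'E'
from plan import *
for n in("scene","top"):
    im=grab_frame(n); cv2.imwrite(f"pics/{n}2.png",im)
s,p,R=now(); print(p,s["opening"]*85.4,s["contact_force"])
q=proj("scene",[p])[0].astype(int); print(q)
i=cv2.imread("pics/scene2.png")[q[1]-45:q[1]+45,q[0]-60:q[0]+60]; cv2.imwrite("pics/s2.png",cv2.resize(i,(800,600),interpolation=cv2.INTER_CUBIC))
for r in boxes_of("scene","small_bearing_center"): print(c2w("scene",r["centre"]),r["conf"])
E
```

```text
[435.74308731 -46.41717293 103.28897083] 43.84443054423206 [-0.71222855 -0.34903941 -1.5177746 ]
[200 235]
[541.57610518 -39.37546344  10.95265854] 0.71
[429.20290788 -46.72328967 113.90577397] 0.65
[674.66217349 128.72158372   9.62180911] 0.61
[ 810.10463619 -127.03160759    9.68836927] 0.58
[ 801.21171915 -268.66631161    8.35171505] 0.54
```

View pics/s2.png

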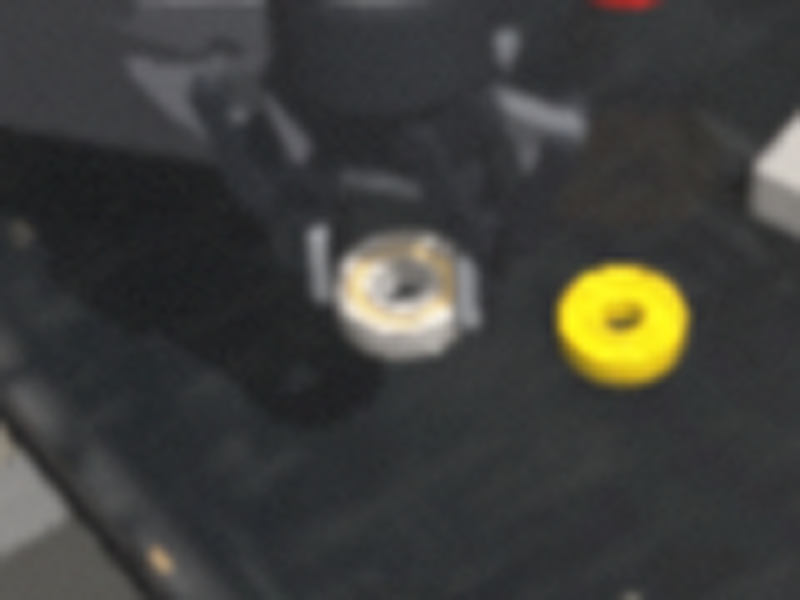

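The bearing is held level between the pads, at crop (400,290). Next I'll move above the channel's flared upper end.

```bash
python3 - <<'E'
from plan import *
plan(ch([-125,0,45]),RC,6)
E
```

```text
[32.9, -7.7, -8.0] [-2.51, 0.0, 0.04]
[32.9, -7.4, -8.3] [-2.51, 0.0, 0.04]
[32.9, -7.0, -8.6] [-2.51, 0.0, 0.04]
[32.9, -6.7, -8.9] [-2.51, 0.0, 0.04]
[32.9, -6.3, -9.2] [-2.51, 0.0, 0.04]
[32.9, -5.9, -9.5] [-2.51, 0.0, 0.04]
in channel now [-158.   197.2  -13.4] F [-0.3  0.2 -1.2] op 44.1 t 5.1
```

Call:
servo_tool --rows '[[40, [10, -8, -26], [-2.5, 0, 0]], [40, [37, -7, -26], [-2.5, 0, 0]], [40, [37, -7, 0], [-2.5, 0, 0]], [40, [37, -7, 0], [-2.5, 0, 0]], [40, [37, -6, 0], [-2.5, 0, 0]], [40, [37, -6, 0], [-2.5, 0, 0.2]], [40, [0, 0, 0], [0, 0, 0]]]'

```text
clock: 5.98
eef_pos: [561.5, 110.7, 148.9]
tcp_rot: [2.881, 0.001, 0.679]
contact_force: [-0.3, -1.2, -2.0]
opening: 0.517
```

```bash
python3 - <<'E'
from plan import *
plan(ch([-125,0,20]),RC,1)
im=grab_frame("top"); cv2.imwrite("pics/top3.png",im); s=grab_frame("scene"); cv2.imwrite("pics/scene3.png",s)
a=cv2.resize(im[180:260,160:270],(770,560),interpolation=cv2.INTER_CUBIC)
b=cv2.resize(s[130:210,140:250],(770,560),interpolation=cv2.INTER_CUBIC)
cv2.imwrite("pics/p3.png",b)
for r in boxes_of("scene","small_bearing_center"): print(inch(c2w("scene",r["centre"])).round(),proj("scene",c2w("scene",r["centre"])).round(),r["conf"])
E
```

```text
[0.3, -2.9, 22.6] [-0.04, 0.01, 0.2]
in channel now [-127.9    0.3   42.6] F [-0.3 -1.2 -2. ] op 44.2 t 5.975
[-145. -101. -105.] [[234. 183.]] 0.65
[-523.   49. -207.] [[367. 245.]] 0.62
[-127.   10.   46.] [[203. 167.]] 0.57
[-421.  -48. -189.] [[330. 215.]] 0.52
[-194.  108. -116.] [[234. 238.]] 0.5
```

View pics/p3.png

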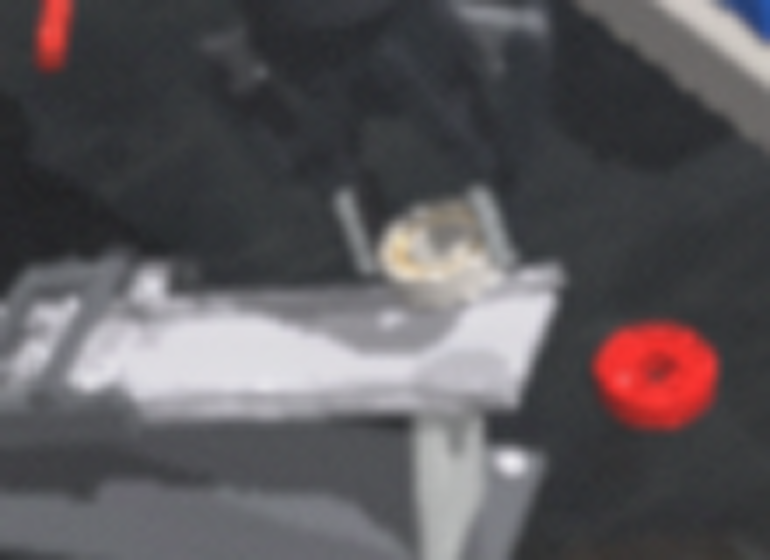

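The bearing hovers over the flared end at crop (440,250), lined up with the channel. I'll lower it carefully and watch the force.

Call:
servo_tool --rows '[[40, [0, -1, 9], [0, 0, 0]], [40, [0, 0, 9], [0, 0, 0]], [40, [0, 0, 8], [0, 0, 0]], [40, [0, 0, 3], [0, 0, 0]], [40, [0, 0, 0], [0, 0, 0]], [40, [0, 0, 0], [0, 0, 0]]]'

```text
clock: 6.88
eef_pos: [565.5, 103.6, 123.0]
tcp_rot: [2.88, -0.001, 0.676]
contact_force: [0.6, 0.7, -1.9]
opening: 0.519
```

Call:
servo_tool --rows '[[40, [0, 0, 1.5], [0, 0, 0]], [40, [0, 0, 1.5], [0, 0, 0]], [40, [0, 0, 0], [0, 0, 0]]]'

```text
clock: 7.25
eef_pos: [565.7, 102.9, 119.8]
tcp_rot: [2.88, -0.001, 0.676]
contact_force: [0.3, 0.6, -1.3]
opening: 0.511
```

```bash
python3 - <<'E'
from plan import *
s,p,R=now(); print(inch(p),s["contact_force"]); d=np.array([EX,EY,EZ]); print(d@s["contact_force"])
E
```

```text
[-128.76273757    1.90750962   12.23139108] [ 0.30737726  0.57103849 -1.31745236]
[ 0.5858051  -0.59692871 -1.20696105]
```

Call:
servo_tool --rows '[[40, [1.5, 0, 0], [0, 0, 0]], [40, [0, 0, 1.5], [0, 0, 0]], [40, [0, 0, 1], [0, 0, 0]], [40, [0, 0, 0], [0, 0, 0]]]'

```text
clock: 7.75
eef_pos: [567.3, 103.3, 117.4]
tcp_rot: [2.88, -0.001, 0.676]
contact_force: [0.0, -0.2, -0.5]
opening: 0.513
```

Call:
servo_tool --rows '[[40, [0, 0, 1.5], [0, 0, 0]], [40, [0, 0, 1], [0, 0, 0]], [40, [0, 0, 0], [0, 0, 0]]]'

```text
clock: 8.12
eef_pos: [567.8, 102.9, 115.0]
tcp_rot: [2.88, -0.001, 0.676]
contact_force: [-0.6, 0.3, -1.2]
opening: 0.513
```

```bash
cat > st.py <<'E'
from plan import *
s,p,R=now(); d=np.array([EX,EY,EZ]); print(inch(p).round(1),"Fch",(d@s["contact_force"]).round(1),s["clock"])
E
python3 st.py
```

```text
[-128.8    0.4    7.2] Fch [ 0.9  0.2 -1. ] 8.125
```

Call:
servo_tool --rows '[[40, [0, 0, 1], [0, 0, 0]], [40, [0, 0, 1], [0, 0, 0]], [40, [0, 0, 0], [0, 0, 0]]]'

```text
clock: 8.5
eef_pos: [568.1, 102.5, 113.0]
tcp_rot: [2.88, -0.001, 0.676]
contact_force: [-0.2, 0.8, -2.5]
opening: 0.515
```

Call:
servo_tool --rows '[[40, [0, 0, 1], [0, 0, 0]], [40, [0, 0, 0.5], [0, 0, 0]], [40, [0, 0, 0], [0, 0, 0]]]'

```text
clock: 8.88
eef_pos: [568.4, 102.3, 112.2]
tcp_rot: [2.88, -0.001, 0.676]
contact_force: [-2.9, 1.2, 4.9]
opening: 0.517
```

```bash
python3 st.py
```

```text
[-128.9    0.3    4.3] Fch [1.4 1.5 5.4] 8.875
```

Contact with the floor came at about the expected height. I'll release.

Call:
servo_tool --rows '[[40, [0, 0, -0.5], [0, 0, 0]], [50, [0, 0, 0], [0, 0, 0]], [60, [0, 0, 0], [0, 0, 0]], [72, [0, 0, 0], [0, 0, 0]], [72, [0, 0, -20], [0, 0, 0]], [72, [0, 0, -30], [0, 0, 0]], [20, [0, 20, 0], [0, 0, 0]], [0, [0, 27, 0], [0, 0, 0]]]' --force 40

```text
clock: 9.88
eef_pos: [588.8, 77.1, 173.2]
tcp_rot: [2.88, -0.001, 0.677]
contact_force: [1.4, -0.6, -0.2]
opening: 0.424
```

Call:
servo_tool --rows '[[0, [0, 0, 0], [0, 0, 0]], [0, [0, 0, 0], [0, 0, 0]], [0, [0, 0, 0], [0, 0, 0]], [0, [0, 0, 0], [0, 0, 0]]]'

```text
clock: 10.38
eef_pos: [588.1, 77.3, 172.4]
tcp_rot: [2.88, -0.0, 0.676]
contact_force: [-0.2, 0.4, 0.3]
opening: -0.003
```

```bash
python3 st.py; python3 - <<'E'
from plan import *
im=grab_frame("top"); s=grab_frame("scene"); cv2.imwrite("pics/top4.png",im)
b=cv2.resize(s[140:210,105:245],(800,400),interpolation=cv2.INTER_CUBIC)
cv2.imwrite("pics/p4.png",b)
for n in("scene","top"):
    for r in trace(n,"small_bearing_center"):
        c=np.argwhere(r["mask"]).mean(0)[::-1]; o,d=ray(n,c); q=o+d[0]*(((O+EZ*12-o)@EZ)/(d[0]@EZ)); q=inch(q)
        if abs(q[1])<40: print(n,c,q.round(1),r["conf"])
E
```

```text
[-175.2    0.4   54.2] Fch [ 0.4 -0.1  0.4] 10.375
scene [208.02072539 176.7253886 ] [-130.7    7.4   12. ] 0.68
top [304.18181818 130.19393939] [-427.1  -24.8   12. ] 0.6
```

View pics/p4.png

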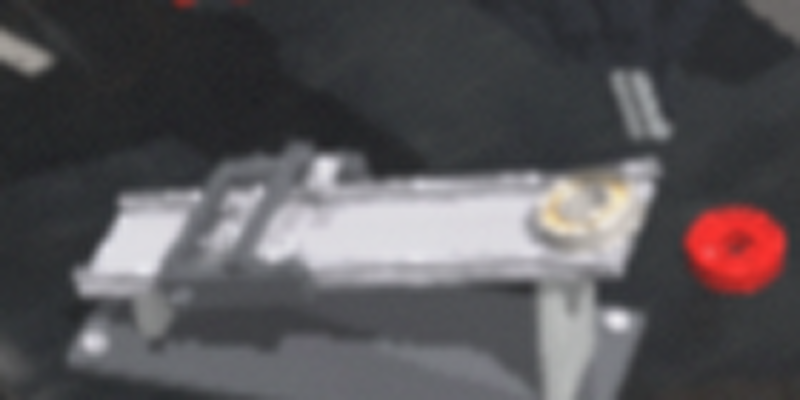

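The bearing lies flat in the flared end at crop (585,213) and stays put. The closed fingers are uphill of it, so I'll lower them and push.

Call:
servo_tool --rows '[[0, [0, 0, 25], [0, 0, 0]], [0, [0, 0, 21], [0, 0, 0]], [0, [0, 0, 3], [0, 0, 0]], [0, [0, 0, 0], [0, 0, 0]], [0, [0, -4, 0], [0, 0, 0]], [0, [0, -4, 0], [0, 0, 0]], [0, [0, -4, 0], [0, 0, 0]], [0, [0, 0, 0], [0, 0, 0]]]'

```text
clock: 11.58
eef_pos: [589.1, 76.5, 122.3]
tcp_rot: [2.88, -0.001, 0.676]
contact_force: [-0.0, 0.4, 0.4]
opening: 0.002
```

```bash
python3 st.py
```

```text
[-163.5    0.2    5.5] Fch [ 0.2 -0.2  0.5] 11.575
```

Call:
servo_tool --rows '[[0, [0, -4, 0.5], [0, 0, 0]], [0, [0, -5, 0.5], [0, 0, 0]], [0, [0, -6, 0], [0, 0, 0]], [0, [0, -6, 0], [0, 0, 0]], [0, [0, -6, 0], [0, 0, 0]], [0, [0, -6, 0], [0, 0, 0]], [0, [0, -6, 0], [0, 0, 0]], [0, [0, 0, 0], [0, 0, 0]]]'

```text
clock: 12.58
eef_pos: [566.2, 105.7, 111.5]
tcp_rot: [2.879, -0.002, 0.676]
contact_force: [0.7, 0.7, 2.2]
opening: 0.0
```

```bash
python3 st.py; python3 - <<'E'
from plan import *
im=grab_frame("top"); s=grab_frame("scene"); cv2.imwrite("pics/top5.png",im)
b=cv2.resize(s[140:210,105:245],(800,400),interpolation=cv2.INTER_CUBIC)
cv2.imwrite("pics/p5.png",b)
E
```

```text
[-124.8   -0.2    4.6] Fch [-0.5 -1.   2.1] 12.575
```

View pics/p5.png

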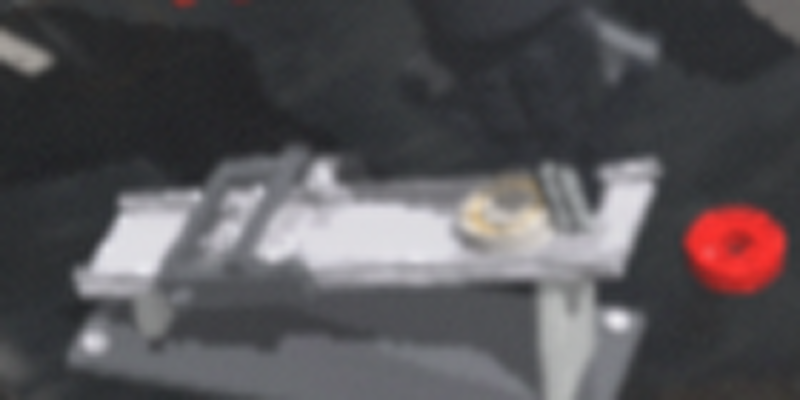

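The bearing rides ahead of the fingers at crop (505,212). I'll continue, raising the tool 1 mm.

Call:
servo_tool --rows '[[0, [0, -6, -1], [0, 0, 0]], [0, [0, -6, 0], [0, 0, 0]], [0, [0, -6, 0], [0, 0, 0]], [0, [0, -6, 0], [0, 0, 0]], [0, [0, -6, 0], [0, 0, 0]], [0, [0, -6, 0], [0, 0, 0]], [0, [0, -4, 0], [0, 0, 0]], [0, [0, 0, 0], [0, 0, 0]]]'

```text
clock: 13.68
eef_pos: [541.3, 135.9, 101.7]
tcp_rot: [2.88, -0.001, 0.676]
contact_force: [-0.9, -0.0, 0.3]
opening: 0.0
```

```bash
python3 st.py
```

```text
[-84.5   0.4   5.3] Fch [0.4 0.7 0.4] 13.675
```

Call:
servo_tool --rows '[[0, [0, -5, 0], [0, 0, 0]], [0, [0, -5, 0], [0, 0, 0]], [0, [0, -5, 0], [0, 0, 0]], [0, [0, -5, 0], [0, 0, 0]], [0, [0, -5, 0], [0, 0, 0]], [0, [0, -4, 0], [0, 0, 0]], [0, [0, -3, 0], [0, 0, 0]], [0, [0, 0, 0], [0, 0, 0]]]'

```text
clock: 14.68
eef_pos: [522.0, 159.9, 93.4]
tcp_rot: [2.88, -0.001, 0.676]
contact_force: [0.1, 0.3, 0.5]
opening: 0.002
```

```bash
python3 st.py
```

```text
[-52.5   0.4   5.3] Fch [ 0.  -0.3  0.6] 14.675
```

Call:
servo_tool --rows '[[0, [0, -2, 0], [0, 0, 0]], [0, [0, -2, 0], [0, 0, 0]], [0, [0, -2, 0], [0, 0, 0]], [0, [0, -2, 0], [0, 0, 0]], [0, [0, -2, 0], [0, 0, 0]], [0, [0, 0, 0], [0, 0, 0]]]'

```text
clock: 15.42
eef_pos: [516.0, 167.4, 90.8]
tcp_rot: [2.88, -0.001, 0.676]
contact_force: [0.4, 0.3, 0.4]
opening: -0.005
```

```bash
python3 st.py;  python3 - <<'E'
from plan import *
im=grab_frame("top"); s=grab_frame("scene"); cv2.imwrite("pics/top6.png",im)
b=cv2.resize(s[155:205,105:205],(800,400),interpolation=cv2.INTER_CUBIC)
cv2.imwrite("pics/p6.png",b)
E
```

```text
[-42.6   0.4   5.3] Fch [-0.1 -0.5  0.4] 15.425
```

View pics/p6.png

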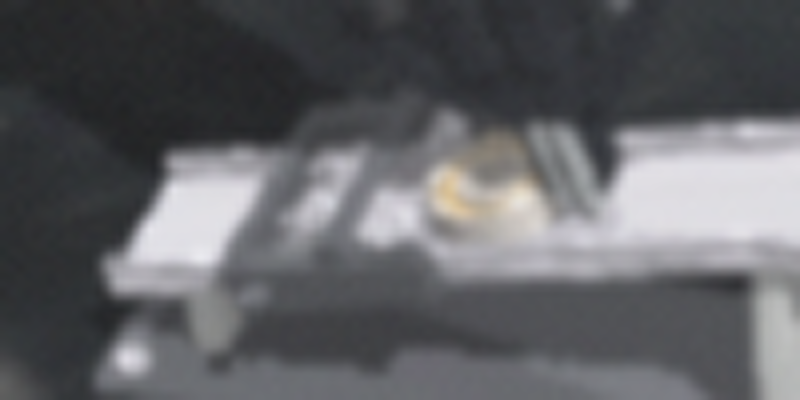

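The bearing at crop (485,185) touches the fingers and is just short of the carriage. From here I'll feel my way in with small steps.

Call:
servo_tool --rows '[[0, [0, -1.5, 0], [0, 0, 0]], [0, [0, -1.5, 0], [0, 0, 0]], [0, [0, 0, 0], [0, 0, 0]]]'

```text
clock: 15.9
eef_pos: [514.3, 169.6, 90.1]
tcp_rot: [2.88, -0.001, 0.676]
contact_force: [-0.4, 0.0, -0.5]
opening: 0.003
```

Call:
servo_tool --rows '[[0, [0, -1.5, 0], [0, 0, 0]], [0, [0, -1.5, 0], [0, 0, 0]], [0, [0, 0, 0], [0, 0, 0]]]'

```text
clock: 16.27
eef_pos: [512.4, 171.8, 89.3]
tcp_rot: [2.88, -0.001, 0.676]
contact_force: [-0.6, -0.4, 0.6]
opening: 0.002
```

Call:
servo_tool --rows '[[0, [0, -1.5, 0], [0, 0, 0]], [0, [0, -1.5, 0], [0, 0, 0]], [0, [0, 0, 0], [0, 0, 0]]]'

```text
clock: 16.65
eef_pos: [510.9, 174.0, 88.7]
tcp_rot: [2.879, -0.001, 0.676]
contact_force: [1.6, -1.8, 0.9]
opening: -0.001
```

```bash
python3 st.py
```

```text
[-34.    0.2   5.4] Fch [-2.5 -0.1  0.2] 16.65
```

Call:
servo_tool --rows '[[0, [0, -1.5, 0], [0, 0, 0]], [0, [0, -1.5, 0], [0, 0, 0]], [0, [0, 0, 0], [0, 0, 0]]]'

```text
clock: 17.02
eef_pos: [509.4, 176.2, 88.1]
tcp_rot: [2.879, -0.001, 0.676]
contact_force: [3.2, -4.4, 0.7]
opening: -0.001
```

Call:
servo_tool --rows '[[0, [0, -1.5, 0], [0, 0, 0]], [0, [0, -1.5, 0], [0, 0, 0]], [0, [0, 0, 0], [0, 0, 0]]]'

```text
clock: 17.4
eef_pos: [507.0, 178.3, 87.0]
tcp_rot: [2.879, -0.0, 0.676]
contact_force: [1.8, -3.7, 2.3]
opening: -0.001
```

```bash
python3 st.py
```

```text
[-28.    0.6   5.3] Fch [-4.5  0.9  1.2] 17.4
```

Call:
servo_tool --rows '[[0, [0, -1.5, 0], [0, 0, 0]], [0, [0, -1.5, 0], [0, 0, 0]], [0, [0, 0, 0], [0, 0, 0]]]'

```text
clock: 17.77
eef_pos: [505.6, 180.6, 86.4]
tcp_rot: [2.879, -0.001, 0.676]
contact_force: [4.7, -5.4, 1.3]
opening: 0.003
```

Call:
servo_tool --rows '[[0, [0, -1.5, 0], [0, 0, 0]], [0, [0, -1.5, 0], [0, 0, 0]], [0, [0, 0, 0], [0, 0, 0]]]'

```text
clock: 18.15
eef_pos: [503.6, 182.7, 85.6]
tcp_rot: [2.879, -0.0, 0.676]
contact_force: [3.3, -5.4, 0.6]
opening: 0.002
```

```bash
python3 st.py
```

```text
[-22.3   0.5   5.3] Fch [-6.3  0.8 -1. ] 18.15
```

Call:
servo_tool --rows '[[0, [0, -1.5, 0], [0, 0, 0]], [0, [0, 0, 0], [0, 0, 0]]]'

```text
clock: 18.4
eef_pos: [502.7, 184.5, 85.2]
tcp_rot: [2.88, -0.001, 0.676]
contact_force: [2.4, -1.7, 1.1]
opening: 0.001
```

Call:
servo_tool --rows '[[0, [0, -1.5, 0], [0, 0, 0]], [0, [0, 0, 0], [0, 0, 0]]]'

```text
clock: 18.65
eef_pos: [502.0, 185.8, 84.8]
tcp_rot: [2.88, -0.002, 0.676]
contact_force: [4.0, -0.9, 0.8]
opening: -0.001
```

Call:
servo_tool --rows '[[0, [0, -1.5, 0], [0, 0, 0]], [0, [0, 0, 0], [0, 0, 0]]]'

```text
clock: 18.9
eef_pos: [500.2, 186.5, 84.0]
tcp_rot: [2.88, -0.0, 0.676]
contact_force: [1.7, -0.5, 0.8]
opening: 0.006
```

```bash
python3 st.py
```

```text
[-16.9   0.8   5.2] Fch [-1.6 -1.   0.5] 18.9
```

Call:
servo_tool --rows '[[0, [0, -1.5, 0], [0, 0, 0]], [0, [0, 0, 0], [0, 0, 0]]]'

```text
clock: 19.15
eef_pos: [499.2, 187.6, 83.6]
tcp_rot: [2.88, 0.0, 0.676]
contact_force: [0.5, 0.1, -0.1]
opening: -0.001
```

```bash
python3 st.py
```

```text
[-15.4   0.9   5.1] Fch [-0.2 -0.5 -0.1] 19.15
```

Call:
servo_tool --rows '[[0, [0, -1.5, 0], [0, 0, 0]], [0, [0, -1.5, 0], [0, 0, 0]], [0, [0, 0, 0], [0, 0, 0]]]'

```text
clock: 19.52
eef_pos: [497.9, 190.0, 83.1]
tcp_rot: [2.88, -0.001, 0.676]
contact_force: [0.7, -0.8, 0.8]
opening: 0.001
```

Call:
servo_tool --rows '[[0, [0, -1.5, 0], [0, 0, 0]], [0, [0, -1, 0], [0, 0, 0]], [0, [0, 0, 0], [0, 0, 0]]]'

```text
clock: 19.9
eef_pos: [496.5, 191.8, 82.5]
tcp_rot: [2.88, -0.001, 0.676]
contact_force: [0.3, 0.0, -0.6]
opening: 0.001
```

```bash
python3 st.py;  python3 - <<'E'
from plan import *
im=grab_frame("top"); s=grab_frame("scene")
a=cv2.resize(im[200:270,150:230],(400,350),interpolation=cv2.INTER_CUBIC);b=cv2.resize(s[155:205,105:175],(400,350),interpolation=cv2.INTER_CUBIC)
cv2.imwrite("pics/p7.png",np.hstack([b,a]))
E
```

```text
[-10.2   0.4   5.3] Fch [-0.  -0.3 -0.6] 19.9
```

View pics/p7.png

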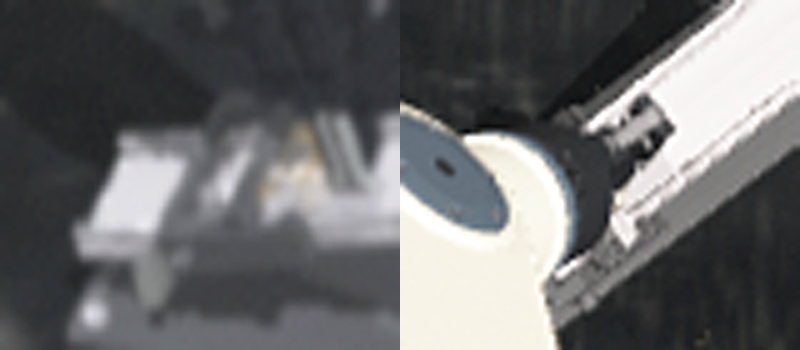

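The scene crop shows the bearing entering under the strap at (290,170), with the fingers behind it. I'll continue in fine steps until the plate or bearing pushes back.

Call:
servo_tool --rows '[[0, [0, -1, 0], [0, 0, 0]], [0, [0, -1, 0], [0, 0, 0]], [0, [0, 0, 0], [0, 0, 0]]]'

```text
clock: 20.38
eef_pos: [495.3, 193.3, 81.9]
tcp_rot: [2.88, -0.001, 0.676]
contact_force: [-0.6, -0.0, -0.5]
opening: -0.002
```

```bash
python3 st.py
```

```text
[-8.3  0.4  5.3] Fch [ 0.4  0.5 -0.4] 20.375
```

Call:
servo_tool --rows '[[0, [0, -1, 0], [0, 0, 0]], [0, [0, -0.5, 0], [0, 0, 0]], [0, [0, 0, 0], [0, 0, 0]]]'

```text
clock: 20.75
eef_pos: [494.5, 194.4, 81.6]
tcp_rot: [2.88, -0.001, 0.676]
contact_force: [0.4, -0.5, 0.7]
opening: -0.001
```

```bash
python3 st.py
```

```text
[-6.9  0.3  5.3] Fch [-0.8 -0.   0.5] 20.75
```

Call:
servo_tool --rows '[[0, [0, -1, 0], [0, 0, 0]], [0, [0, 0, 0], [0, 0, 0]]]'

```text
clock: 21.0
eef_pos: [494.0, 195.3, 81.4]
tcp_rot: [2.88, -0.001, 0.676]
contact_force: [1.1, -1.0, -0.4]
opening: 0.004
```

```bash
python3 st.py
```

```text
[-5.9  0.2  5.4] Fch [-1.4 -0.3 -0.8] 21.0
```

Call:
servo_tool --rows '[[0, [0, -1, 0], [0, 0, 0]], [0, [0, 0, 0], [0, 0, 0]]]'

```text
clock: 21.25
eef_pos: [493.3, 196.1, 81.1]
tcp_rot: [2.88, -0.001, 0.676]
contact_force: [1.7, -1.5, -0.0]
opening: 0.001
```

```bash
python3 st.py
```

```text
[-4.8  0.2  5.4] Fch [-2.2 -0.4 -0.6] 21.25
```

Call:
servo_tool --rows '[[0, [0, -1, 0], [0, 0, 0]], [0, [0, 0, 0], [0, 0, 0]], [0, [0, 0, 0], [0, 0, 0]]]'

```text
clock: 21.62
eef_pos: [492.6, 196.6, 80.8]
tcp_rot: [2.88, -0.001, 0.676]
contact_force: [2.2, -1.5, 1.7]
opening: -0.001
```

```bash
python3 st.py
```

```text
[-3.9  0.4  5.3] Fch [-2.9 -0.8  1. ] 21.625
```

Call:
servo_tool --rows '[[0, [0, 2, 0], [0, 0, 0]], [0, [0, 4, 0], [0, 0, 0]], [0, [0, 8, 0], [0, 0, 0]], [0, [0, 15, 0], [0, 0, 0]], [0, [0, 15, -5], [0, 0, 0]], [0, [0, 15, -30], [0, 0, 0]], [0, [0, 0, -60], [0, 0, 0]], [0, [0, 0, -60], [0, 0, 0]]]'

```text
clock: 22.62
eef_pos: [503.0, 182.7, 247.9]
tcp_rot: [2.88, -0.001, 0.675]
contact_force: [1.1, 0.9, 0.4]
opening: 0.001
```

Call:
servo_tool --rows '[[0, [0, 60, 0], [0, 0, 0]], [0, [0, 60, 0], [0, 0, 0]], [0, [0, 60, 0], [0, 0, 0]], [0, [0, 60, 0], [0, 0, 0]], [0, [0, 0, 0], [0, 0, 0]], [0, [0, 0, 0], [0, 0, 0]]]'

```text
clock: 23.38
eef_pos: [647.6, 1.7, 307.9]
tcp_rot: [2.88, -0.001, 0.674]
contact_force: [0.3, -0.1, -0.2]
opening: 0.003
```

```bash
python3 st.py;  python3 - <<'E'
from plan import *
im=grab_frame("top"); s=grab_frame("scene")
a=cv2.resize(im[200:270,150:230],(400,350),interpolation=cv2.INTER_CUBIC);b=cv2.resize(s[155:205,105:175],(400,350),interpolation=cv2.INTER_CUBIC)
cv2.imwrite("pics/p8.png",np.hstack([b,a]))
for n in("scene","top"):
  for t in("small_bearing_center","stop_plate"):
    for r in trace(n,t):
        c=np.argwhere(r["mask"]).mean(0)[::-1]; o,d=ray(n,c); q=o+d[0]*(((O+EZ*12-o)@EZ)/(d[0]@EZ)); q=inch(q)
        if abs(q[1])<40: print(n,t,c.round(1),q.round(1),r["conf"],r["mask"].sum())
for b in boxes_of("top","large_bearing_center"): print(c2w("top",b["centre"]).round(),b["conf"])
E
```

```text
[-303.2    1.3  160.2] Fch [-0.2 -0.1 -0.2] 23.375
scene stop_plate [167.9 180.5] [-15.6  15.2  12. ] 0.67 1795
scene stop_plate [143.7 180.3] [61.4  8.9 12. ] 0.37 48
top small_bearing_center [303.9 129.4] [-427.8  -27.    12. ] 0.61 130
[ 424. -191.   17.] 0.57
[510. 141.  73.] 0.44
```

The viewer limit is reached, so I'll check numerically by differencing the empty and loaded pictures along the channel.

```bash
python3 - <<'E'
from plan import *
X=np.arange(-40,71,3.)
for n in("scene","top"):
    a=cv2.imread(f"pics/{n}0.png").astype(np.float32); b=grab_frame(n).astype(np.float32)
    for y in(-10,0,10):
        P=proj(n,np.array([ch([x,y,14]) for x in X])).astype(np.float32)
        f=lambda im:cv2.remap(im,P[None,:,0].copy(),P[None,:,1].copy(),cv2.INTER_LINEAR)[0]
        print(n,y,[(int(x),int(v)) for x,v in zip(X,np.abs(f(b)-f(a)).mean(1))])
d=np.abs(grab_frame("top").astype(int)-cv2.imread("pics/top0.png")).sum(2)[235:285,300:350]; print("large diff",d.max(),(d>90).sum())
E
```

```text
scene -10 [(-40, 4), (-37, 3), (-34, 4), (-31, 3), (-28, 3), (-25, 3), (-22, 3), (-19, 4), (-16, 4), (-13, 4), (-10, 3), (-7, 3), (-4, 4), (-1, 3), (2, 4), (5, 2), (8, 2), (11, 17), (14, 39), (17, 49), (20, 55), (23, 66), (26, 58), (29, 31), (32, 15), (35, 9), (38, 5), (41, 2), (44, 1), (47, 0), (50, 2), (53, 9), (56, 18), (59, 22), (62, 27), (65, 33), (68, 35)]
scene 0 [(-40, 2), (-37, 3), (-34, 3), (-31, 3), (-28, 4), (-25, 4), (-22, 4), (-19, 3), (-16, 3), (-13, 4), (-10, 4), (-7, 4), (-4, 4), (-1, 3), (2, 1), (5, 3), (8, 11), (11, 27), (14, 24), (17, 19), (20, 13), (23, 10), (26, 13), (29, 7), (32, 6), (35, 9), (38, 8), (41, 2), (44, 1), (47, 2), (50, 9), (53, 30), (56, 50), (59, 50), (62, 36), (65, 25), (68, 17)]
scene 10 [(-40, 4), (-37, 3), (-34, 3), (-31, 3), (-28, 3), (-25, 3), (-22, 3), (-19, 3), (-16, 3), (-13, 3), (-10, 3), (-7, 3), (-4, 0), (-1, 3), (2, 6), (5, 6), (8, 8), (11, 12), (14, 12), (17, 10), (20, 10), (23, 19), (26, 21), (29, 8), (32, 12), (35, 25), (38, 18), (41, 3), (44, 2), (47, 2), (50, 10), (53, 28), (56, 3), (59, 11), (62, 5), (65, 2), (68, 5)]
top -10 [
[... 464 characters left out ...]
6), (-16, 35), (-13, 36), (-10, 35), (-7, 35), (-4, 36), (-1, 35), (2, 35), (5, 35), (8, 36), (11, 35), (14, 36), (17, 36), (20, 36), (23, 36), (26, 11), (29, 22), (32, 83), (35, 95), (38, 97), (41, 101), (44, 109), (47, 45), (50, 8), (53, 19), (56, 46), (59, 6), (62, 11), (65, 7), (68, 21)]
top 10 [(-40, 56), (-37, 31), (-34, 35), (-31, 36), (-28, 36), (-25, 36), (-22, 36), (-19, 36), (-16, 36), (-13, 36), (-10, 36), (-7, 36), (-4, 36), (-1, 36), (2, 36), (5, 35), (8, 36), (11, 36), (14, 36), (17, 37), (20, 39), (23, 28), (26, 12), (29, 33), (32, 27), (35, 87), (38, 105), (41, 106), (44, 109), (47, 95), (50, 14), (53, 13), (56, 78), (59, 70), (62, 57), (65, 64), (68, 92)]
large diff 280 478
```

Call:
servo_tool --rows '[[0, [-25, 30, 8], [0, 0, 0]], [0, [-25, 30, 8], [0, 0, 0]], [0, [-25, 30, 8], [0, 0, 0]], [0, [-25, 30, 8], [0, 0, 0]], [0, [-25, 30, 8], [0, 0, 0]], [0, [-25, 30, 8], [0, 0, 0]], [0, [0, 0, 0], [0, 0, 0]], [0, [0, 0, 0], [0, 0, 0]]]'

```text
clock: 24.88
eef_pos: [647.4, -236.3, 307.8]
tcp_rot: [2.88, -0.001, 0.676]
contact_force: [0.0, 0.2, -0.5]
opening: -0.002
```

```bash
python3 st.py; python3 - <<'E'
from plan import *
X=np.arange(-4,71,2.)
for n in("scene","top"):
    a=cv2.imread(f"pics/{n}0.png").astype(np.float32); b=grab_frame(n).astype(np.float32)
    P=proj(n,np.array([ch([x,0,14]) for x in X])).astype(np.float32)
    f=lambda im:cv2.remap(im,P[None,:,0].copy(),P[None,:,1].copy(),cv2.INTER_LINEAR)[0].mean(1)
    print(n,[(int(x),int(u),int(v)) for x,u,v in zip(X,f(a),f(b))])
    for t in("small_bearing_center","large_bearing_center"):
      for r in trace(n,t):
        c=np.argwhere(r["mask"]).mean(0)[::-1]; o,d=ray(n,c); q=inch(o+d[0]*(((O+EZ*12-o)@EZ)/(d[0]@EZ)))
        if abs(q[1])<40 and abs(q[0])<150: print(n,t,c.round(1),q.round(1),r["conf"],r["mask"].sum())
        elif t[0]=="l": print(n,t,onz(n,c,12).round(1),r["conf"])
E
```

```text
[-482.5  150.2  112.1] Fch [ 0.3 -0.1 -0.4] 24.875
scene [(-4, 212, 143), (-2, 210, 140), (0, 207, 137), (2, 204, 133), (4, 198, 127), (6, 192, 125), (8, 187, 127), (10, 183, 134), (12, 183, 136), (14, 186, 136), (16, 194, 135), (18, 197, 134), (20, 198, 132), (22, 194, 128), (24, 190, 126), (26, 187, 124), (28, 187, 123), (30, 187, 120), (32, 188, 117), (34, 180, 108), (36, 168, 99), (38, 150, 89), (40, 134, 84), (42, 123, 81), (44, 120, 81), (46, 125, 84), (48, 134, 89), (50, 147, 100), (52, 159, 114), (54, 170, 131), (56, 164, 138), (58, 159, 140), (60, 154, 138), (62, 149, 129), (64, 141, 119), (66, 126, 104), (68, 112, 89), (70, 101, 76)]
scene small_bearing_center [158.  178.1] [19.4  2.7 12. ] 0.59 98
scene large_bearing_center [[ 417.1 -197.7   12. ]] 0.96
top [(-4, 249, 127), (-2, 249, 127), (0, 249, 125), (2, 249, 107), (4, 249, 91), (6, 249, 94), (8, 249, 111), (10, 249, 121), (12, 249, 123), (14, 249, 119), (16, 248, 112), (18, 249, 122), (20, 249, 132), (22, 249, 126), (24, 247, 121), (26, 239, 101), (28, 230, 89), (30, 203, 75), (32, 164, 58), (34, 146, 54), (36, 144, 56), (38, 142, 55), (40, 140, 55), (42, 136, 63), (44, 130, 84), (46, 163, 109), (48, 227, 115), (50, 248, 112), (52, 236, 122), (54, 202, 134), (56, 193, 133), (58, 224, 127), (60, 250, 124), (62, 252, 128), (64, 254, 129), (66, 243, 111), (68, 208, 82), (70, 147, 54)]
top small_bearing_center [186.8 237.5] [24.1 -1.2 12. ] 0.7 117
```

```bash
python3 -c "
from rig import *
print(sign_off())"
```

```text
the job is handed in; nothing more can be done
None
```

The small bearing went into the flared upper end of the chute and through the rollers to the stop plate. I handed the job in at about 25 s. I couldn't confirm by eye that it stayed there, because the 12-picture viewing limit ran out before the last look.

**Laying it in:** I set it down flat at about x = -129 mm, where the flare gives more room, not at the load point (-80 mm). The closed fingers then pushed it down the channel past that point.

**Pushing:** Roller resistance started about 17 mm before the line, peaked at about 6–7 N in the readings and fell to nothing. The last push against the plate was 2.9 N. From the force trace I estimate the plate was pressed in 5.5–7 mm when I let go.

**Last checks (numbers only):**
- **Bearing:** both cameras place it under the strap after the fingers withdrew. They disagree on its uphill edge: about x = 9 mm in the scene view and 5 mm in the top view. That would put the plate in by roughly 3.5–4.5 mm, within the 3–8 mm band but not measured directly. The top-view check was also affected by shadow from the arm.
- **Large bearing:** the scene camera found it within about 3 mm of where it started. I never went near it.
- **Robot:** it ended clear of everything, with about zero contact force.

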